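# Straighten the row of soap bars on the drying board

### The arm

A 7-joint arm with a two-finger parallel gripper is mounted at the origin on the work surface. World frame = base frame: x ahead of the robot, y to its left, z up, the work surface at z = 0. Lengths are in m, angles in rad, forces in N, time in s.
With the tool pointing down it reaches from about 0.425 to 1.025 m from the base axis. Payload 3.6 kg.
Tool frame: the origin (TCP) lies on the centre line of the jaws, within the pads' length; the fingertips stand 8 mm ahead of it and the grasp point (between the pads) lies 11 mm behind it; z points along the fingers, y is the direction in which the jaws open and shut (so a half turn about z gives the same grasp; the last joint's range is limited). The gripper opens to 85 mm and grips with 20 to 120 N. Pads are 22 mm wide; open, the fingers measure 114 mm over their backs; the gripper's body (76 mm by 85 mm) begins 54 mm behind the grasp point. The pads swing forward as they close: fully open they stand 13 mm farther back than shut.
Start: joints at [1.077, 0.591, 0.048, 1.609, -0.033, 0.943, -0.034], TCP at [0.283, -0.668, 0.239] pointing down, gripper open.
Joint ranges: [-2.69, 2.69], [-0.47, 2.24], [-1.27, 1.36], [0.19, 2.51], [-1.53, 4.68], [0.08, 2.07], [-3.09, 3.09]. Speed limits (rad/s): [2.57, 2.57, 3.14, 3.14, 3.14, 3.14, 3.14].

### API

Orientations are given as [roll, pitch, yaw] about the fixed x, y, z axes, in that order (R = Rz(yaw) Ry(pitch) Rx(roll)).
In Python, from rig import * gives the robot as it stands.
- The arm moves only by the tool servo_tool, never from a script. Its argument "series" is a list of rows, each an object with "slide": the shift along the tool's x, y, z in mm, a list of three; "rot": the turn, a rotation vector about the tool's x, y, z in degrees, a list of three; "grip": the finger opening in mm, from 0 to 85.4. In form: [{"slide": [dx, dy, dz], "rot": [rx, ry, rz], "grip": grip}, ...]. A call has 1 to 12 rows; each row is the pose to reach, as a shift and turn from the pose commanded when the call began, along the tool's axes at that moment; what a row does not reach only later rows make up. A row lasts 1/10 s, in which the tool goes at most 50 mm and 8.59 degrees, less where a joint would pass 70% of its speed; a pose out of reach is approached as far as the arm can. A call with a gripper value outside its range is refused whole. The fingers move at their own pace and stop on an object; "newtons" is the grip in N (left out, the last holds). Time passes only in rows, so rows that repeat a pose let the fingers close. It gives the time, the measured TCP pose, the force and the opening at its end, in the units of the state.
- get_obs(): the state, without advancing time (a new reading comes with each control period).
- capture(name): name is "scene" or "top" or "wrist"; returns a dict with "image" (420x560x3 uint8, red, green, blue), "K" (3x3 intrinsics, pixels), "rvec" (rotation vector, rad) and "tvec" (3), from world to camera coordinates, as OpenCV has them. Camera axes: x right, y down, z forward; pixel columns grow to the right and rows downward; lengths in m; the calibration is good to about 2 mm. A picture is of the moment at which its call begins. There is no depth.
- job_done(): hands the job in, once; it reports no verdict.
Trained networks look in the newest picture that a camera, given by its name, has taken for a name from the list of things; names that differ only in an ending like _2 or _b are one class to them, and where a whole thing is asked for, a point or a joint stands for the part that bears it (a point fixed in the world has none). Each returns a list of dicts, best first, with "score" (0 to 1); they miss things now and then, are a little off and sometimes report something else, mostly with a low value. They report only what shows in the picture. A call takes as long as a camera call. They do not tell look-alikes from the thing itself.
- recognise(name, camera): "point" ([column, row] in pixels, amid what is visible of it).
The state is a dict: "time_s": time; "joints": joint angles; "joint_vel": joint speeds; "joint_torque": joint torques, N m; "eef_pos": TCP position; "tcp_rot": TCP orientation; "contact_force": force on the tool from outside, world axes, zero at the start; "ft_torque": the same for the moment, N m; "opening": finger opening in m.
Only numpy, scipy, OpenCV 4.12 (cv2) and the standard library are available. Lean on these libraries where they do the work, as an engineer would, in place of code of your own. Each camera call takes 0.05 s, during which the arm holds its last target. There are 200 camera calls.

### The job

On the wooden drying board, four soap bars should lie in one straight, evenly spaced row; the two at the ends are right, the other two have slipped out, one to either side. Slide those two across the board, without lifting them, into the empty stretch between the end bars, so that all four lie parallel in line with equal gaps; either bar may take either place. Leave the two end bars where they are.

Things in the scene. Friction and masses are not known exactly. Their poses are not given: they have to be found in the camera images.
- stray_a: Cream soap bar, 70 x 46 x 28 mm (x, y, z), 0.09 kg. Origin: centre of its underside; x along its length, z up. Loose, flat on a fixed 12 mm thick board (underside 12 mm above the table), to slide with ordinary friction. It lies 80 to 95 mm off the row's line, on the robot's side or the far side, opposite the empty stretch, turned up to 23 degrees; the other stray is on the other side.
- stray_b: Cream soap bar, 70 x 46 x 28 mm (x, y, z), 0.09 kg. Origin: centre of its underside; x along its length, z up. Loose, flat on a fixed 12 mm thick board (underside 12 mm above the table), to slide with ordinary friction. It lies 80 to 95 mm off the row's line, on the robot's side or the far side, opposite the empty stretch, turned up to 23 degrees; the other stray is on the other side.
- end_left: Cream soap bar, 70 x 46 x 28 mm (x, y, z), 0.09 kg. Origin: centre of its underside; x along its length, z up. Loose, on the same board (310 x 480 mm, rimless, at any slight turn). Left (+y) end of the row, which runs along its y axis, long sides facing; the parallel right end bar is 300 mm away in its -y direction. Evenly spaced, the four centres are 100 mm apart, with 54 mm gaps.
- end_right: Cream soap bar, 70 x 46 x 28 mm (x, y, z), 0.09 kg. Origin: centre of its underside; x along its length, z up. Loose. Right (-y) end of the row, which runs from it in its +y direction. A tin (60 mm wide, 23 mm tall) and a jar (50 mm tall) stand on the board's outer corners, and two 120 mm candles to the right (-y) of the board, all clear of the work.
Mind the look-alikes: they are no part of the job. What is shaped like the stray_a but orange or red is not meant.

How it is judged:
By the outcome, as a careful person would: the job done as asked, in the order asked, and still so for the second after the job is handed in, with the robot touching nothing.
It also fails if it takes over 42 s, if anything falls off the work surface, if the arm or the gripper's body presses on something with over 40 N, if the wrist force passes 120 N, or if a joint passes its speed limit or range.

## Working session

There is one attempt and no reset: what is moved stays moved. The work goes in short steps, Python scripts to look and compute and a tool call to move; the robot and the scene stay as the last step left them, time stands still between calls to the robot, and variables do not carry over. Pictures are saved under pics/ and viewed, about 8 in all and at most 12, crops included, and the job is handed in when it is done.

Besides the shell and the picture viewer there is one more tool, called after ">>>" as a command line: name --argument value ..., lists and objects as JSON in quotes. servo_tool: Moves the arm, as the interface text tells. Its arguments: {"type":"object","properties":{"series":{"type":"array"},"newtons":{"type":"number"}},"required":["series"]}

```bash
mkdir -p pics; ls
python3 - <<'E'
from rig import *
import cv2
o=get_obs();print(o)
for n in("scene","top"):
    c=capture(n);cv2.imwrite(f"pics/{n}0.png",c["image"][:,:,::-1])
    print(n,c["K"].tolist(),c["rvec"],c["tvec"])
    print([(d["point"],round(d["score"],2)) for d in recognise("stray_a",n)])
E
```

```text
pics
{'time_s': 0.0, 'joints': array([ 1.07648402,  0.59210249,  0.04831676,  1.60985312, -0.03330201,
        0.94270566, -0.03370744]), 'joint_vel': array([-7.14104468e-04, -4.93401759e-04, -1.16562883e-03, -1.07915709e-03,
       -5.98397688e-04, -1.00069889e-03, -5.00322245e-05]), 'joint_torque': array([-2.62502053e-04, -5.48700857e+01,  1.54623829e+00, -1.98128557e+01,
        9.32833354e-03,  8.76154751e-03,  8.05134786e-07]), 'eef_pos': array([ 0.28254535, -0.66678083,  0.23814183]), 'tcp_rot': array([-3.13933319e+00,  1.34641906e-04,  4.00869501e-01]), 'contact_force': array([-0.72109844,  0.42310097, -0.01980405]), 'ft_torque': array([ 0.00538823, -0.03384044, -0.01453392]), 'opening': 0.08543559928144455}
scene [[545.2231972438864, 0.0, 272.0865349369936], [0.0, 545.2231972438864, 204.84500666373228], [0.0, 0.0, 1.0]] [ 2.05864457  0.95578122 -0.48269292] [-0.31778854 -0.17102406  1.39961433]
[([265.1, 172.5], 0.92), ([271.6, 213.1], 0.85), ([137.6, 226.8], 0.77), ([300.3, 149.9], 0.77), ([363.3, 243.3], 0.73), ([366.3, 201.4], 0.69)]
top [[417.6456931181728, 0.0, 280.13150533288785], [0.0, 417.6456931181728, 202.94481943002472], [0.0, 0.0, 1.0]] [ 2.1535799  -2.15556418  0.15406075] [0.01491893 0.47812697 0.74185342]
[([236.9, 114.7], 0.9), ([397.4, 291.2], 0.8), ([161.2, 297.4], 0.72), ([280.8, 205.8], 0.67)]
```

View pics/top0.png

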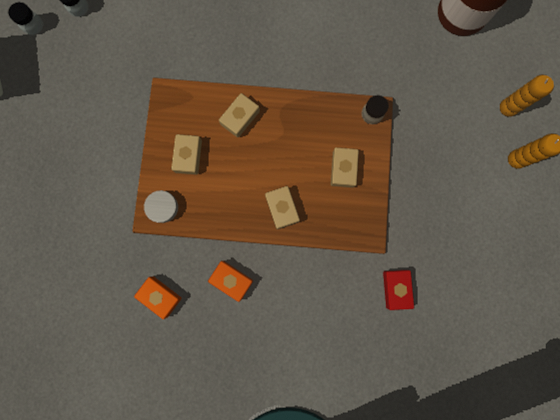

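View pics/scene0.png

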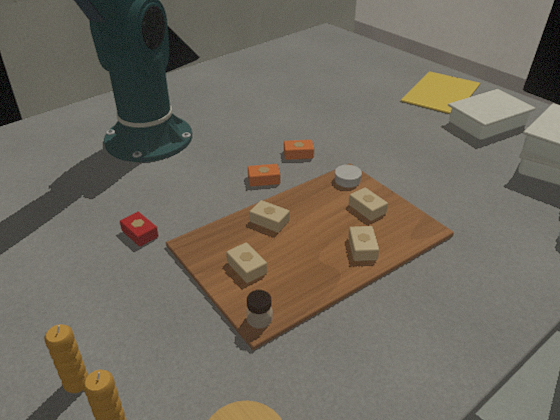

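In top0, the cream bars are end_left (187,154), end_right (345,167), the far stray (239,115) and the near stray (283,207). The look-alikes are orange (157,298) and (231,281) and red (400,290), all off the board. The tin is at (160,206) and the jar at (376,108). Scene0 shows the same four cream bars on the board. Next I'll fit the box outlines.

```bash
cat > h.py <<'E'
from rig import *
import cv2, numpy as np
from scipy.optimize import minimize
L,W,H,Z=.070,.046,.028,.012
S=4
def proj(c,P): return cv2.projectPoints(np.float64(P),c["rvec"],c["tvec"],c["K"],None)[0][:,0]
def ray(c,uv,z):
    R=cv2.Rodrigues(np.float64(c["rvec"]))[0]; C=-R.T@np.ravel(c["tvec"]); d=R.T@np.linalg.inv(c["K"])@[*uv,1]
    return (C+d*(z-C[2])/d[2])[:2]
def box(x,y,a):
    s=np.array([[i,j,k] for k in(0,H) for i,j in((-L/2,-W/2),(L/2,-W/2),(L/2,W/2),(-L/2,W/2))])
    ca,sa=np.cos(a),np.sin(a)
    return np.c_[x+ca*s[:,0]-sa*s[:,1],y+sa*s[:,0]+ca*s[:,1],Z+s[:,2]]
def cream(c):
    h=cv2.cvtColor(c["image"],cv2.COLOR_RGB2HSV); 
    lab=cv2.cvtColor(c["image"],cv2.COLOR_RGB2LAB).astype(int)
    return h,lab
def mask(c):
    h,lab=cream(c)
    m=((h[...,0]>=17)&(h[...,0]<=32)&(h[...,1]>50)&(h[...,1]<140)&(h[...,2]>75)).astype(np.uint8)
    m=cv2.morphologyEx(m,cv2.MORPH_CLOSE,np.ones((5,5),np.uint8)); return cv2.morphologyEx(m,cv2.MORPH_OPEN,np.ones((3,3),np.uint8))
def fit(views,x0):
    """views: list of (cap, mask of this bar 0/1)"""
    def cost(p):
        e=0
        for c,m in views:
            q=cv2.convexHull(np.float32(proj(c,box(*p))))
            r=np.zeros((m.shape[0]*S,m.shape[1]*S),np.uint8)
            cv2.fillConvexPoly(r,np.int32(np.round(((q+.5)*S-.5)*16)),1,shift=4)
            r=cv2.resize(r.astype(np.float32),m.shape[::-1],interpolation=cv2.INTER_AREA)
            e+=np.abs(r-m).sum()/m.sum()
        return e
    sx=np.array([[0,0,0],[.006,0,0],[0,.006,0],[0,0,.15]])+x0
    o=minimize(cost,x0,method="Nelder-Mead",options=dict(initial_simplex=sx,xatol=1e-5,fatol=1e-5))
    return o.x,o.fun
def comp(m,uv):
    n,l,st,ce=cv2.connectedComponentsWithStats(m); i=1+np.argmin(np.hypot(*(ce[1:]-uv).T)); return (l==i).astype(np.float32),st[i,4]
E
python3 - <<'E'
from h import *
c=capture("top");s=capture("scene");mt,ms=mask(c),mask(s)
print("cam",(-cv2.Rodrigues(np.float64(c["rvec"]))[0].T@np.ravel(c["tvec"])).round(3))
vis=np.hstack([c["image"]//2,s["image"]//2]);vis[np.hstack([mt,ms])>0]=[0,255,0]
cv2.imwrite("pics/m.png",cv2.resize(vis[:,:,::-1],(800,300)))
for n,uv,a in(("L",(187,154),0),("R",(345,167),0),("far",(239,115),-.5),("near",(283,207),.3)):
    p=ray(c,uv,.04); a1,n1=comp(mt,uv); us=proj(s,[[*p,.03]])[0]; a2,n2=comp(ms,us)
    for V in([(c,a1)],[(s,a2)],[(c,a1),(s,a2)]):
        x,f=fit(V,np.array([*p,a])); print(n,n1,n2,x.round(4),np.degrees(x[2]).round(1),round(f,3))
E
```

```text
cam [0.374 0.02  0.8  ]
L 921 840 [ 0.572   0.1929 -0.0175] -1.0 0.194
L 921 840 [ 0.5721  0.1933 -0.1571] -9.0 0.092
L 921 840 [ 0.5727  0.1932 -0.1216] -7.0 0.293
R 870 1053 [ 0.5472 -0.1069 -0.1068] -6.1 0.21
R 870 1053 [ 0.5474 -0.1061 -0.1464] -8.4 0.087
R 870 1053 [ 0.5475 -0.1069 -0.116 ] -6.6 0.302
far 798 909 [ 0.6513  0.0954 -0.5913] -33.9 0.349
far 798 909 [ 0.6497  0.0948 -0.7026] -40.3 0.069
far 798 909 [ 0.6509  0.0941 -0.7066] -40.5 0.42
near 934 885 [0.4705 0.0112 0.322 ] 18.4 0.074
near 934 885 [0.4719 0.0103 0.3064] 17.6 0.101
near 934 885 [0.4714 0.0113 0.3047] 17.5 0.179
```

View pics/m.png

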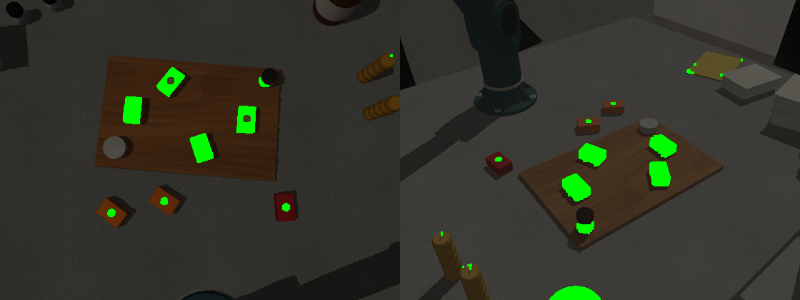

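The mask is good in the scene view; in the top view it misses some dark sides. The end bars fit 300.6 mm apart, against 300 expected, with the row turned −4.8°. The far stray is near (0.650,0.095) and the near stray near (0.471,0.011). I'll go to a hover over the row and look with the wrist camera.

>>> servo_tool --series '[{"slide": [436,-551,-20],"rot": [0,0,5],"grip": 70},{"slide": [436,-551,-20],"rot": [0,0,5],"grip": 70},{"slide": [436,-551,-20],"rot": [0,0,5],"grip": 70},{"slide": [436,-551,-20],"rot": [0,0,5],"grip": 70},{"slide": [436,-551,-20],"rot": [0,0,5],"grip": 70},{"slide": [436,-551,-20],"rot": [0,0,5],"grip": 70},{"slide": [436,-551,-20],"rot": [0,0,5],"grip": 70},{"slide": [436,-551,-20],"rot": [0,0,5],"grip": 70},{"slide": [436,-551,-20],"rot": [0,0,5],"grip": 70},{"slide": [436,-551,-20],"rot": [0,0,5],"grip": 70},{"slide": [436,-551,-20],"rot": [0,0,5],"grip": 70},{"slide": [436,-551,-20],"rot": [0,0,5],"grip": 70}]' --newtons 20

```text
time_s: 1.5
eef_pos: [0.4424, -0.0874, 0.2568]
tcp_rot: [3.141, -0.001, 0.313]
contact_force: [1.3, -1.4, 0.4]
opening: 0.0701
```

```bash
cat >> h.py <<'E'
from scipy.spatial.transform import Rotation as Ro
def mv(xyz,yaw):
    o=get_obs(); R=Ro.from_euler("xyz",o["tcp_rot"]); T=Ro.from_euler("xyz",[np.pi,0,yaw])
    print("slide",(R.inv().apply(np.array(xyz)-o["eef_pos"])*1000).round(1),"rot",np.degrees((R.inv()*T).as_rotvec()).round(2),"t",o["time_s"])
E
python3 - <<'E'
from h import *
w=capture("wrist");cv2.imwrite("pics/w1.png",w["image"][:,:,::-1]);print((-cv2.Rodrigues(np.float64(w["rvec"]))[0].T@np.ravel(w["tvec"])).round(3))
for n,p in(("L",(.572,.193)),("R",(.547,-.1065)),("far",(.65,.095)),("near",(.471,.011))):print(n,proj(w,[[*p,.04]])[0].round())
mv([.471,.011,.25],.31)
E
```

```text
[ 0.504 -0.068  0.391]
L [ 28. -47.]
R [332.  90.]
far [ 154. -106.]
near [197. 128.]
slide [ 52.7 -76.    7.9] rot [-0.21 -0.32  0.91] t 1.55
```

View pics/w1.png

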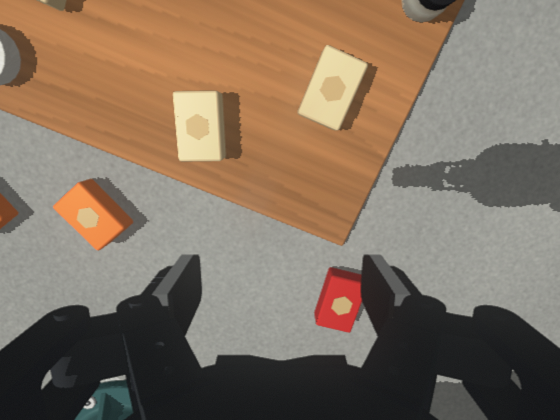

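The wrist view agrees with the earlier fits: near stray at (198,126), end_right at (332,88). The orange and red look-alikes are off the board. I'll take one higher wrist view covering the whole row for precision.

```bash
python3 -c "
from h import *
mv([.455,.043,.32],-.085)"
```

```text
slide [  48.1 -111.7  -62. ] rot [-0.27 -0.28 23.54] t 1.55
```

>>> servo_tool --series '[{"slide": [48,-112,-62],"rot": [0,0,23],"grip": 70},{"slide": [48,-112,-62],"rot": [0,0,23],"grip": 70},{"slide": [48,-112,-62],"rot": [0,0,23],"grip": 70},{"slide": [48,-112,-62],"rot": [0,0,23],"grip": 70},{"slide": [48,-112,-62],"rot": [0,0,23],"grip": 70},{"slide": [48,-112,-62],"rot": [0,0,23],"grip": 70},{"slide": [48,-112,-62],"rot": [0,0,23],"grip": 70}]'

```text
time_s: 2.25
eef_pos: [0.4525, 0.0303, 0.3176]
tcp_rot: [3.141, 0.002, -0.09]
contact_force: [0.6, -0.5, -0.2]
opening: 0.0702
```

```bash
cat > meas.py <<'E'
from h import *
def meas(items,name):
    w=capture("wrist");m=mask(w);v=w["image"].copy();v[m>0]=(v[m>0]//2+np.array([0,120,0])).astype(np.uint8);out={}
    for n,p in items.items():
        uv=proj(w,[[p[0],p[1],.03]])[0]; a,k=comp(m,uv); x,f=fit([(w,a)],np.array(p,float)); out[n]=x
        cv2.polylines(v,[np.int32(cv2.convexHull(np.float32(proj(w,box(*x)))).round())],True,(255,0,0),1)
        print(n,uv.round(),k,x.round(4),np.degrees(x[2]).round(1),round(f,3))
    cv2.imwrite(f"pics/{name}.png",v[:,:,::-1])
    l,r=out["L"][:2],out["R"][:2];d=r-l;print("dist",np.hypot(*d).round(4),"rowyaw",np.degrees(np.arctan2(d[0],-d[1])).round(2),"slots",(l+d/3).round(4),(l+2*d/3).round(4))
E
python3 - <<'E'
from meas import *
o=get_obs();print(o["time_s"],o["eef_pos"],o["tcp_rot"])
meas(dict(L=(.572,.193,-.085),R=(.547,-.1065,-.085),far=(.65,.095,-.68),near=(.471,.011,.31)),"w2")
E
```

```text
2.25 [0.45245377 0.03029313 0.31758528] [ 3.14074546e+00  1.80795899e-03 -9.03954787e-02]
L [134.  85.] 2957 [ 0.5732  0.1921 -0.0888] -5.1 0.063
R [389.  83.] 2862 [ 0.5484 -0.1066 -0.0896] -5.1 0.049
far [207.   2.] 1752 [ 0.6521  0.0936 -0.6514] -37.3 0.037
near [295. 157.] 2164 [0.472  0.0109 0.3324] 19.0 0.04
dist 0.2997 rowyaw -4.74 slots [0.5649 0.0925] [ 0.5567 -0.0071]
```

View pics/w2.png

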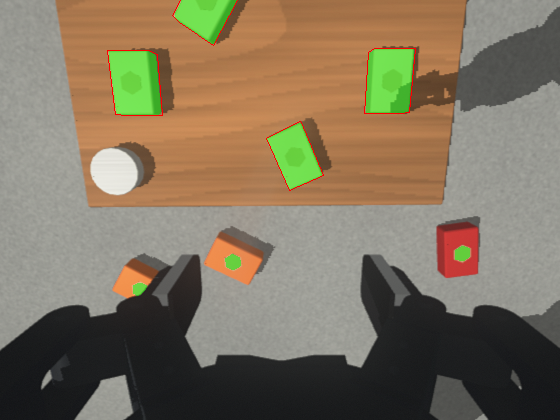

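The fits match: end bars 299.7 mm apart, both at −5.1°. The near stray is at pixel (295,157) and the far one at (205,5), partly cut off but consistent with the other views. Near stray first, into the right slot.

```bash
python3 -c "
from h import *
mv([.472,.011,.11],.332)"
```

```text
slide [ 21.5  17.4 207.6] rot [ 2.000e-02  1.100e-01 -2.421e+01] t 2.3
```

>>> servo_tool --series '[{"slide": [21,17,40],"rot": [0,0,-8],"grip": 68},{"slide": [21,17,80],"rot": [0,0,-16],"grip": 68},{"slide": [21,17,120],"rot": [0,0,-24],"grip": 68},{"slide": [21,17,160],"rot": [0,0,-24],"grip": 68},{"slide": [21,17,208],"rot": [0,0,-24],"grip": 68},{"slide": [21,17,208],"rot": [0,0,-24],"grip": 68},{"slide": [21,17,208],"rot": [0,0,-24],"grip": 68},{"slide": [21,17,208],"rot": [0,0,-24],"grip": 68}]'

```text
time_s: 3.1
eef_pos: [0.474, 0.013, 0.1124]
tcp_rot: [3.141, -0.004, 0.33]
contact_force: [0.6, 0.5, 0.1]
opening: 0.0679
```

```bash
python3 -c "
from h import *
mv([.472,.011,.027],.332);o=get_obs();print(o['joint_vel'].round(3),o['eef_pos'],o['tcp_rot'])"
```

```text
slide [-2.9  1.1 85.4] rot [ 0.06 -0.21 -0.1 ] t 3.1
[-0.002 -0.026 -0.002 -0.005  0.005 -0.007 -0.004] [0.47403385 0.01299309 0.11240131] [ 3.14051562 -0.00365272  0.33020462]
```

>>> servo_tool --series '[{"slide": [-2.5,1,45],"rot": [0,0,0],"grip": 68},{"slide": [-2.5,1,70],"rot": [0,0,0],"grip": 68},{"slide": [-2.5,1,84],"rot": [0,0,0],"grip": 68},{"slide": [-2.5,1,84],"rot": [0,0,0],"grip": 68},{"slide": [-2.5,1,84],"rot": [0,0,0],"grip": 68},{"slide": [-2.5,1,84],"rot": [0,0,0],"grip": 68}]'

```text
time_s: 3.7
eef_pos: [0.4721, 0.0116, 0.0284]
tcp_rot: [3.141, -0.004, 0.331]
contact_force: [0.5, 0.4, -0.6]
opening: 0.0684
```

```bash
python3 -c "
from h import *
mv([.472,.011,.027],.332)
w=capture('wrist');cv2.imwrite('pics/w3.png',w['image'][:,:,::-1])"
```

```text
slide [-0.3  0.5  1.4] rot [ 0.06 -0.24 -0.07] t 3.7
```

View pics/w3.png

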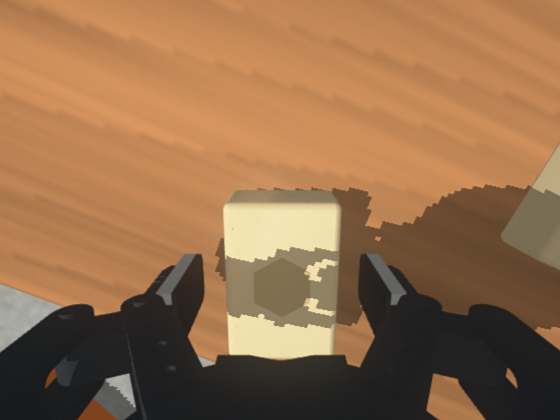

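The bar (225–340 columns) sits square and centred between the pads. Closing now.

>>> servo_tool --series '[{"slide": [0,0,0],"rot": [0,0,0],"grip": 50},{"slide": [0,0,0],"rot": [0,0,0],"grip": 40},{"slide": [0,0,0],"rot": [0,0,0],"grip": 40},{"slide": [0,0,0],"rot": [0,0,0],"grip": 40},{"slide": [0,0,0],"rot": [0,0,0],"grip": 40}]' --newtons 20

```text
time_s: 4.25
eef_pos: [0.4711, 0.0115, 0.0273]
tcp_rot: [3.141, -0.002, 0.331]
contact_force: [-0.9, -0.0, 9.5]
opening: 0.0458
```

```bash
python3 -c "
from h import *
o=get_obs();mv([.5567,-.0071,o['eef_pos'][2]-.0005],np.radians(-4.9));print(o['eef_pos'],o['contact_force'],o['opening'])"
```

```text
slide [74.9 45.4  0.6] rot [ 1.000e-02 -9.000e-02  2.385e+01] t 4.25
[0.47110713 0.01148973 0.02729031] [-9.31040075e-01 -8.17926768e-03  9.54386806e+00] 0.0458449664492608
```

>>> servo_tool --series '[{"slide": [7,4,0.5],"rot": [0,0,2],"grip": 40},{"slide": [16,9,0.5],"rot": [0,0,5],"grip": 40},{"slide": [25,15,0.5],"rot": [0,0,8],"grip": 40},{"slide": [34,20,0.5],"rot": [0,0,11],"grip": 40},{"slide": [43,26,0.5],"rot": [0,0,14],"grip": 40},{"slide": [52,32,0.5],"rot": [0,0,17],"grip": 40},{"slide": [61,37,0.5],"rot": [0,0,20],"grip": 40},{"slide": [68,42,0.5],"rot": [0,0,22],"grip": 40},{"slide": [74,45.5,0.5],"rot": [0,0,23.8],"grip": 40},{"slide": [74,45.5,0.5],"rot": [0,0,23.8],"grip": 40},{"slide": [74,45.5,0.5],"rot": [0,0,23.8],"grip": 40},{"slide": [74,45.5,0.5],"rot": [0,0,23.8],"grip": 40}]'

```text
time_s: 5.45
eef_pos: [0.5528, -0.0071, 0.0267]
tcp_rot: [3.142, 0.005, -0.084]
contact_force: [-3.9, 0.9, 9.6]
opening: 0.0454
```

```bash
python3 -c "
from h import *
o=get_obs();mv([.5567,-.0071,o['eef_pos'][2]],np.radians(-4.9));print(o['eef_pos'],o['contact_force'],o['opening'],o['joint_vel'].round(3))"
```

```text
slide [ 3.9 -0.4 -0. ] rot [0.01 0.28 0.06] t 5.45
[ 0.5527789  -0.00714292  0.02666312] [-3.89751184  0.89373942  9.61303914] 0.04543177820677112 [-0.002 -0.001  0.002 -0.002 -0.     0.002 -0.   ]
```

>>> servo_tool --series '[{"slide": [2,0,0],"rot": [0,0,0],"grip": 40},{"slide": [3,0,0],"rot": [0,0,0],"grip": 40},{"slide": [3,0,0],"rot": [0,0,0],"grip": 40},{"slide": [3,0,0],"rot": [0,0,0],"grip": 40}]'

```text
time_s: 5.85
eef_pos: [0.554, -0.0073, 0.0266]
tcp_rot: [3.141, 0.008, -0.084]
contact_force: [-6.4, 0.7, 13.0]
opening: 0.0456
```

>>> servo_tool --series '[{"slide": [2,0,-0.3],"rot": [0,0,0],"grip": 40},{"slide": [3,0,-0.5],"rot": [0,0,0],"grip": 40},{"slide": [3,0,-0.5],"rot": [0,0,0],"grip": 40},{"slide": [3,0,-0.5],"rot": [0,0,0],"grip": 40}]'

```text
time_s: 6.25
eef_pos: [0.5599, -0.0078, 0.0266]
tcp_rot: [3.142, 0.003, -0.084]
contact_force: [-3.2, 1.5, 6.9]
opening: 0.0457
```

>>> servo_tool --series '[{"slide": [0,0,0],"rot": [0,0,0],"grip": 55},{"slide": [0,0,0],"rot": [0,0,0],"grip": 62},{"slide": [0,0,0],"rot": [0,0,0],"grip": 62},{"slide": [0,0,-20],"rot": [0,0,0],"grip": 66},{"slide": [0,0,-60],"rot": [0,0,0],"grip": 66},{"slide": [-25,0,-105],"rot": [0,0,0],"grip": 66},{"slide": [-60,-20,-150],"rot": [0,0,0],"grip": 66},{"slide": [-100,-40,-190],"rot": [0,0,0],"grip": 66},{"slide": [-102,-40,-230],"rot": [0,0,0],"grip": 66},{"slide": [-102,-40,-270],"rot": [0,0,0],"grip": 66},{"slide": [-102,-40,-290],"rot": [0,0,0],"grip": 66},{"slide": [-102,-40,-290],"rot": [0,0,0],"grip": 66}]'

```text
time_s: 7.45
eef_pos: [0.4653, 0.041, 0.32]
tcp_rot: [-3.139, -0.009, -0.084]
contact_force: [0.7, -0.6, 0.2]
opening: 0.0661
```

>>> servo_tool --series '[{"slide": [0,0,0],"rot": [0,0,0],"grip": 66},{"slide": [0,0,0],"rot": [0,0,0],"grip": 66}]'

```text
time_s: 7.65
eef_pos: [0.462, 0.0402, 0.3149]
tcp_rot: [3.141, 0.003, -0.085]
contact_force: [-1.0, 0.6, -0.2]
opening: 0.0662
```

Run:
```python
from meas import *
o=get_obs();print(o["time_s"],o["eef_pos"],o["tcp_rot"])
meas(dict(L=(.572,.193,-.085),R=(.547,-.1065,-.085),far=(.65,.095,-.68),near=(.559,-.007,-.085)),"w4")
```

```text
7.65 [0.46201884 0.04019738 0.31485861] [ 3.14071749e+00  3.00709280e-03 -8.46324121e-02]
L [143.  91.] 2912 [ 0.5729  0.1916 -0.0837] -4.8 0.062
R [398.  91.] 2861 [ 0.5487 -0.1068 -0.0856] -4.9 0.058
far [217.   9.] 2125 [ 0.652   0.0934 -0.6438] -36.9 0.034
near [314.  88.] 2615 [ 0.5601 -0.0081 -0.0897] -5.1 0.031
dist 0.2994 rowyaw -4.64 slots [0.5648 0.0921] [ 0.5568 -0.0073]
```

View pics/w4.png

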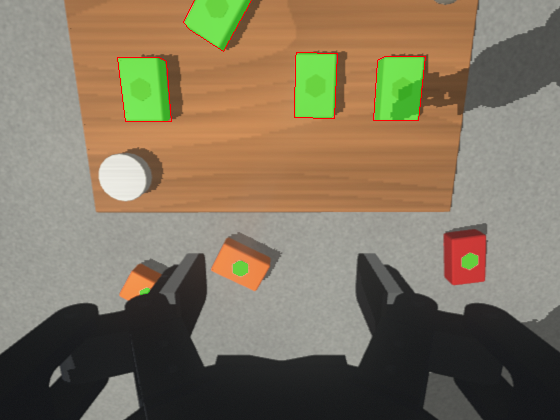

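The near bar now lies in the right slot with its yaw good, about 3 mm too far in x; I'll trim that later. Next the far stray at (0.652,0.0935), yaw −37°.

```bash
python3 -c "
from h import *
mv([.652,.0935,.11],np.radians(-37.1))"
```

```text
slide [185.5 -69.4 204. ] rot [ 0.11  0.18 32.25] t 7.7
```

>>> servo_tool --series '[{"slide": [40,-15,30],"rot": [0,0,8],"grip": 68},{"slide": [80,-30,60],"rot": [0,0,16],"grip": 68},{"slide": [120,-45,90],"rot": [0,0,24],"grip": 68},{"slide": [160,-60,115],"rot": [0,0,32],"grip": 68},{"slide": [185.5,-69.5,145],"rot": [0,0,32],"grip": 68},{"slide": [185.5,-69.5,180],"rot": [0,0,32],"grip": 68},{"slide": [185.5,-69.5,204],"rot": [0,0,32],"grip": 68},{"slide": [185.5,-69.5,204],"rot": [0,0,32],"grip": 68},{"slide": [185.5,-69.5,204],"rot": [0,0,32],"grip": 68},{"slide": [185.5,-69.5,204],"rot": [0,0,32],"grip": 68}]'

```text
time_s: 8.7
eef_pos: [0.6545, 0.094, 0.1134]
tcp_rot: [-3.14, -0.001, -0.643]
contact_force: [0.5, 0.2, 1.2]
opening: 0.0682
```

```bash
python3 -c "
from h import *
mv([.652,.0935,.0285],np.radians(-37.1))"
```

```text
slide [-1.8  2.  84.9] rot [-0.07 -0.08  0.24] t 8.7
```

>>> servo_tool --series '[{"slide": [-1.5,1.5,45],"rot": [0,0,0],"grip": 68},{"slide": [-1.5,1.5,70],"rot": [0,0,0],"grip": 68},{"slide": [-1.5,1.5,83.5],"rot": [0,0,0],"grip": 68},{"slide": [-1.5,1.5,83.5],"rot": [0,0,0],"grip": 68},{"slide": [-1.5,1.5,83.5],"rot": [0,0,0],"grip": 68},{"slide": [-1.5,1.5,83.5],"rot": [0,0,0],"grip": 55},{"slide": [-1.5,1.5,83.5],"rot": [0,0,0],"grip": 40},{"slide": [-1.5,1.5,83.5],"rot": [0,0,0],"grip": 40},{"slide": [-1.5,1.5,83.5],"rot": [0,0,0],"grip": 40},{"slide": [-1.5,1.5,83.5],"rot": [0,0,0],"grip": 40}]' --newtons 20

```text
time_s: 9.7
eef_pos: [0.6529, 0.0939, 0.0307]
tcp_rot: [-3.139, -0.002, -0.643]
contact_force: [0.0, 0.1, 6.8]
opening: 0.0454
```

```bash
python3 -c "
from h import *
o=get_obs();mv([.5649,.0922,o['eef_pos'][2]],np.radians(-4.9));print(o['eef_pos'],o['contact_force'],o['opening'])"
```

```text
slide [-69.4  54.2  -0.3] rot [ -0.09  -0.15 -31.94] t 9.7
[0.65294649 0.09391295 0.03065597] [0.01435279 0.05393399 6.78359226] 0.04543726026799798
```

>>> servo_tool --series '[{"slide": [-7,5,0],"rot": [0,0,-3],"grip": 40},{"slide": [-15,11,0],"rot": [0,0,-7],"grip": 40},{"slide": [-23,17,0],"rot": [0,0,-11],"grip": 40},{"slide": [-31,24,0],"rot": [0,0,-15],"grip": 40},{"slide": [-39,30,0],"rot": [0,0,-19],"grip": 40},{"slide": [-47,37,0],"rot": [0,0,-22],"grip": 40},{"slide": [-55,43,0],"rot": [0,0,-26],"grip": 40},{"slide": [-63,49,0],"rot": [0,0,-30],"grip": 40},{"slide": [-69,54,0],"rot": [0,0,-32],"grip": 40},{"slide": [-69,54,0],"rot": [0,0,-32],"grip": 40},{"slide": [-69,54,0],"rot": [0,0,-32],"grip": 40}]'

```text
time_s: 10.8
eef_pos: [0.5658, 0.0926, 0.0306]
tcp_rot: [-3.14, -0.004, -0.084]
contact_force: [0.5, 0.1, 8.8]
opening: 0.0457
```

```bash
python3 -c "
from h import *
o=get_obs();mv([.5655,.0922,o['eef_pos'][2]],np.radians(-4.9));print(o['eef_pos'],o['contact_force'],o['opening'])"
```

```text
slide [-0.3  0.4 -0. ] rot [-0.08 -0.23  0.1 ] t 10.8
[0.56584867 0.09257269 0.03061098] [0.46916877 0.1331573  8.81357546] 0.04571369167270827
```

Right on target. I'll release, rise and measure.

>>> servo_tool --series '[{"slide": [0,0,0],"rot": [0,0,0],"grip": 55},{"slide": [0,0,0],"rot": [0,0,0],"grip": 62},{"slide": [0,0,0],"rot": [0,0,0],"grip": 62},{"slide": [0,0,-20],"rot": [0,0,0],"grip": 66},{"slide": [0,0,-60],"rot": [0,0,0],"grip": 66},{"slide": [-25,0,-105],"rot": [0,0,0],"grip": 66},{"slide": [-60,25,-150],"rot": [0,0,0],"grip": 66},{"slide": [-100,50,-180],"rot": [0,0,0],"grip": 66},{"slide": [-105,50,-220],"rot": [0,0,0],"grip": 66},{"slide": [-105,50,-260],"rot": [0,0,0],"grip": 66},{"slide": [-105,50,-285],"rot": [0,0,0],"grip": 66},{"slide": [-105,50,-285],"rot": [0,0,0],"grip": 66}]'

```text
time_s: 12.0
eef_pos: [0.4572, 0.0512, 0.3177]
tcp_rot: [-3.139, -0.008, -0.085]
contact_force: [0.7, 0.1, 0.5]
opening: 0.0658
```

>>> servo_tool --series '[{"slide": [0,0,0],"rot": [0,0,0],"grip": 66},{"slide": [0,0,0],"rot": [0,0,0],"grip": 66},{"slide": [0,0,0],"rot": [0,0,0],"grip": 66}]'

```text
time_s: 12.3
eef_pos: [0.4541, 0.0508, 0.3123]
tcp_rot: [3.141, 0.004, -0.084]
contact_force: [0.0, 0.2, -0.5]
opening: 0.0661
```

Run:
```python
from meas import *
meas(dict(L=(.572,.193,-.085),R=(.547,-.1065,-.085),far=(.565,.092,-.08),near=(.559,-.007,-.085)),"w5")
mv([.559,-.008,.11],np.radians(-4.9))
```

```text
L [150.  83.] 2985 [ 0.5729  0.1923 -0.095 ] -5.4 0.063
R [409.  83.] 2987 [ 0.5488 -0.1061 -0.0716] -4.1 0.061
far [237.  82.] 2704 [ 0.5641  0.0926 -0.1013] -5.8 0.039
near [323.  79.] 2743 [ 0.5601 -0.0078 -0.0691] -4.0 0.035
dist 0.2994 rowyaw -4.61 slots [0.5648 0.0928] [ 0.5568 -0.0067]
slide [109.9  49.6 202.1] rot [0.05 0.19 0.07] t 12.35
```

View pics/w5.png

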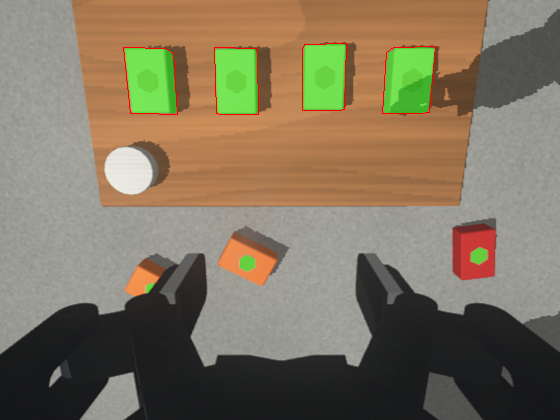

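The far bar sits within 1 mm of its slot. The near one is 3.3 mm too far in x and about 1 mm in y, so I'll trim it with a lighter grip height.

>>> servo_tool --series '[{"slide": [40,20,40],"rot": [0,0,0],"grip": 64},{"slide": [80,40,80],"rot": [0,0,0],"grip": 64},{"slide": [110,49.5,110],"rot": [0,0,0],"grip": 64},{"slide": [110,49.5,150],"rot": [0,0,0],"grip": 64},{"slide": [110,49.5,185],"rot": [0,0,0],"grip": 64},{"slide": [110,49.5,202],"rot": [0,0,0],"grip": 64},{"slide": [110,49.5,202],"rot": [0,0,0],"grip": 64},{"slide": [110,49.5,202],"rot": [0,0,0],"grip": 64},{"slide": [110,49.5,202],"rot": [0,0,0],"grip": 64},{"slide": [110,49.5,202],"rot": [0,0,0],"grip": 64}]'

```text
time_s: 13.35
eef_pos: [0.5616, -0.0075, 0.1132]
tcp_rot: [-3.141, -0.003, -0.084]
contact_force: [0.4, -0.7, 0.3]
opening: 0.064
```

```bash
python3 -c "
from h import *
mv([.560,-.008,.030],np.radians(-4.8))"
```

```text
slide [-1.8  0.7 83.2] rot [-0.02 -0.15 -0.03] t 13.35
```

>>> servo_tool --series '[{"slide": [-1.5,0.5,45],"rot": [0,0,0],"grip": 64},{"slide": [-1.5,0.5,70],"rot": [0,0,0],"grip": 64},{"slide": [-1.5,0.5,82],"rot": [0,0,0],"grip": 64},{"slide": [-1.5,0.5,82],"rot": [0,0,0],"grip": 64},{"slide": [-1.5,0.5,82],"rot": [0,0,0],"grip": 64},{"slide": [-1.5,0.5,82],"rot": [0,0,0],"grip": 52},{"slide": [-1.5,0.5,82],"rot": [0,0,0],"grip": 40},{"slide": [-1.5,0.5,82],"rot": [0,0,0],"grip": 40},{"slide": [-1.5,0.5,82],"rot": [0,0,0],"grip": 40},{"slide": [-1.5,0.5,82],"rot": [0,0,0],"grip": 40}]' --newtons 20

```text
time_s: 14.35
eef_pos: [0.5602, -0.008, 0.0313]
tcp_rot: [-3.141, -0.003, -0.084]
contact_force: [-1.0, -1.1, 7.1]
opening: 0.0456
```

>>> servo_tool --series '[{"slide": [-2,-0.5,0],"rot": [0,0,0],"grip": 40},{"slide": [-4,-1,0],"rot": [0,0,0],"grip": 40},{"slide": [-4,-1,0],"rot": [0,0,0],"grip": 40},{"slide": [-4,-1,0],"rot": [0,0,0],"grip": 40}]'

```text
time_s: 14.75
eef_pos: [0.5581, -0.0069, 0.0313]
tcp_rot: [-3.141, -0.006, -0.085]
contact_force: [2.8, -1.3, 6.7]
opening: 0.0458
```

>>> servo_tool --series '[{"slide": [-1,0,0],"rot": [0,0,0],"grip": 40},{"slide": [-1.5,0,0],"rot": [0,0,0],"grip": 40},{"slide": [-1.5,0,0],"rot": [0,0,0],"grip": 40},{"slide": [-1.5,0,0],"rot": [0,0,0],"grip": 40}]'

```text
time_s: 15.15
eef_pos: [0.5571, -0.0066, 0.0313]
tcp_rot: [-3.141, -0.007, -0.085]
contact_force: [2.5, -0.4, 6.8]
opening: 0.0453
```

Within 0.5 mm of the slot. I'll release, rise and check.

>>> servo_tool --series '[{"slide": [0,0,0],"rot": [0,0,0],"grip": 55},{"slide": [0,0,0],"rot": [0,0,0],"grip": 62},{"slide": [0,0,0],"rot": [0,0,0],"grip": 62},{"slide": [0,0,-20],"rot": [0,0,0],"grip": 66},{"slide": [0,0,-60],"rot": [0,0,0],"grip": 66},{"slide": [-25,0,-105],"rot": [0,0,0],"grip": 66},{"slide": [-60,-20,-150],"rot": [0,0,0],"grip": 66},{"slide": [-97,-40,-190],"rot": [0,0,0],"grip": 66},{"slide": [-97,-43,-230],"rot": [0,0,0],"grip": 66},{"slide": [-97,-43,-270],"rot": [0,0,0],"grip": 66},{"slide": [-97,-43,-285],"rot": [0,0,0],"grip": 66},{"slide": [-97,-43,-285],"rot": [0,0,0],"grip": 66}]'

```text
time_s: 16.35
eef_pos: [0.4615, 0.0449, 0.3173]
tcp_rot: [-3.14, -0.005, -0.084]
contact_force: [0.2, -0.1, -0.2]
opening: 0.0661
```

>>> servo_tool --series '[{"slide": [0,0,0],"rot": [0,0,0],"grip": 66},{"slide": [0,0,0],"rot": [0,0,0],"grip": 66},{"slide": [0,0,0],"rot": [0,0,0],"grip": 66}]'

```text
time_s: 16.65
eef_pos: [0.4596, 0.0442, 0.3131]
tcp_rot: [3.141, 0.004, -0.085]
contact_force: [0.3, 0.2, 0.6]
opening: 0.0659
```

Run:
```python
from meas import *
meas(dict(L=(.572,.193,-.085),R=(.547,-.1065,-.085),far=(.565,.092,-.08),near=(.557,-.007,-.085)),"w6")
print(get_obs()["eef_pos"])
```

```text
L [146.  88.] 2933 [ 0.5727  0.1924 -0.0841] -4.8 0.067
R [402.  88.] 2927 [ 0.5486 -0.1064 -0.081 ] -4.6 0.052
far [232.  87.] 2676 [ 0.5643  0.0924 -0.0844] -4.8 0.035
near [317.  87.] 2658 [ 0.557  -0.0068 -0.0717] -4.1 0.024
dist 0.2998 rowyaw -4.61 slots [0.5647 0.0928] [ 0.5566 -0.0068]
[0.4598246  0.04425458 0.31334578]
```

View pics/w6.png

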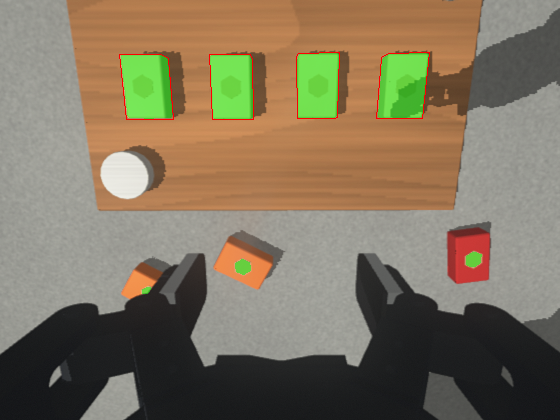

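All four are in line at columns 146, 231, 317 and 403, and the gripper is clear of them.

```bash
python3 -c "
from rig import *
print(job_done())"
```

```text
the job is handed in; nothing more can be done
None
```

The four cream bars now lie in one row with equal gaps, and the job is handed in at about 17 s of robot time. I gripped each stray lightly and slid it across the board without raising it. The near bar went to the right-hand place and the far bar to the left-hand one. The near bar first slipped 3 mm too far, so I gripped it again and slid it back.

- **Position:** in the last wrist picture both moved bars are within about 0.5 mm of their places.
- **Angle:** they lie at −4.8° and −4.1°, against a row angle of −4.6°. These angle readings vary by about 1° between pictures.
- **End bars:** they measure 299.8 mm apart and did not move beyond measuring noise.
- **Forces:** the highest wrist force shown at the end of any move was about 15 N.
- **Disagreement:** the far stray was turned about 32° to the row, more than the stated 23°. It was one of the four cream bars on the board and opposite the empty stretch, so I took it as the stray meant.

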